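# Pump the slack vacuum hold-down of a luthier's workboard

### The job

The workboard is held on the bench by two hand vacuum pumps, and one of them has lost its vacuum: its white indicator pin has sunk, while the other pump's pin stands fully out. Push the plunger knob of the sunk one down with the fingertips, from above, letting it spring back up between strokes, and repeat until its pin stands fully out; then let the plunger come up and move clear. Do not pull the knobs up, do not touch either pin, do not press the other pump, and leave the chisel, plane and glue bottle where they are.

Things in the scene. Friction and masses are not known exactly. Their poses are not given: they have to be found in the camera images.
- workboard: plywood board 360 x 540 x 18 mm lying fixed on the bench, its long side roughly across the robot's front, with a ukulele soundboard (4 mm thick, figure of eight outline, 280 mm long, 200 mm wide) and its low braces on its middle. Origin: centre of its underside; y along the long side. The two pumps stand at its two ends.
- pump_a: hand vacuum pump A, fixed at the left or right end of the board. Grey base 115 x 72 x 10 mm, aluminium barrel 42 mm across, 60 mm high; 52 mm from it the pin's dark steel sleeve, 20 mm across, 50 mm high. Origin: on the barrel's axis at the underside (18 mm above the bench); z up, x towards the sleeve, yaw within 55 degrees of ahead. Its pin starts 0 to 8 mm out: the one to pump.
- plunger_a_top (a point): centre of the top face of pump A's plunger, a flat black plastic push knob 40 mm in diameter and 11 mm thick on a thin rod above the barrel; 95 mm above the pump's underside (113 mm above the bench) at rest, and it moves with the plunger.
- plunger_a (a joint): plunger of pump A: 0 at rest (up), grows as it is pressed straight down, 0.022 m at the bottom stop. A spring (450 N/m, about 10 N at the bottom) brings it back up to within 1 mm of 0 in about 0.2 s; 4 mm of slack above rest (values below 0), not to be used.
- pin_a (a joint): indicator pin of pump A: 0 (sunk) to 0.024 m (fully out, at its stop). Each full stroke of the plunger raises it by about 4 mm, only while the plunger goes down; a shorter stroke raises it less in proportion. It stays as the plunger comes back up. Strokes after it is fully out do no harm.
- pin_a_top (a point): top of pump A's indicator pin, a plain white nylon rod 14 mm in diameter, which stands 2 mm (sunk) to 26 mm (fully out) above its sleeve, i.e. 52 to 76 mm above the pump's underside.
- pump_b: hand vacuum pump B, fixed at the left or right end of the board. Grey base 115 x 72 x 10 mm, aluminium barrel 42 mm across, 60 mm high; 52 mm from it the pin's dark steel sleeve, 20 mm across, 50 mm high. Origin: on the barrel's axis at the underside (18 mm above the bench); z up, x towards the sleeve, yaw within 55 degrees of ahead. Its pin starts fully out: leave it.
- plunger_b_top (a point): centre of the top face of pump B's plunger, a flat black plastic push knob 40 mm in diameter and 11 mm thick on a thin rod above the barrel; 95 mm above the pump's underside (113 mm above the bench) at rest, and it moves with the plunger.
- plunger_b (a joint): plunger of pump B: 0 at rest (up), grows as it is pressed straight down, 0.022 m at the bottom stop. A spring (450 N/m, about 10 N at the bottom) brings it back up to within 1 mm of 0 in about 0.2 s; 4 mm of slack above rest (values below 0), not to be used.
- pin_b (a joint): indicator pin of pump B: 0 (sunk) to 0.024 m (fully out, at its stop). Each full stroke of the plunger raises it by about 4 mm, only while the plunger goes down; a shorter stroke raises it less in proportion. It stays as the plunger comes back up. Strokes after it is fully out do no harm.
- pin_b_top (a point): top of pump B's indicator pin, a plain white nylon rod 14 mm in diameter, which stands 2 mm (sunk) to 26 mm (fully out) above its sleeve, i.e. 52 to 76 mm above the pump's underside.
- chisel_center (a point): loose wood chisel, 206 mm long, 23 mm thick handle, lying on the far edge of the workboard along its long side; the point is at the middle of its length, 11.5 mm up.
- finger_plane_center (a point): loose small brass finger plane, 60 x 24 x 30 mm, lying on the narrow (far) half of the soundboard; the point is at its middle, 13 mm up.
- glue_bottle_center (a point): loose white plastic glue bottle, 40 mm in diameter, 105 mm high, standing upright on the far part of the workboard; the point is on its axis, 50 mm up.

How it is judged:
At the end, for the whole second after the job is handed in: Pump A's pin is out by more than 21.5 of its 24 mm and its plunger is back up to within 4 mm of rest; pump B's pin is still out (over 21.5 mm) and its plunger up; chisel, plane and glue bottle are within 20 mm of where they stood (value of joint each of pin_a, pin_b above 0.0215 m and value of joint each of plunger_a, plunger_b below 0.004 m and distance of each of chisel_center, finger_plane_center, glue_bottle_center from where it was at the start of the episode below 0.02 m); the robot touches nothing.
It fails at once if a pin is touched by the robot (contact force between any of the fingers, the arm and pin_a above 0.5 N or contact force between any of the fingers, the arm and pin_b above 0.5 N).
It fails at once if a plunger knob is pulled up (more than 2.5 mm above rest) (value of joint any of plunger_a, plunger_b below -0.0025 m).
It fails at once if the other pump (B, pin already out) is pressed more than 5 mm (value of joint plunger_b above 0.005 m).
It fails at once if chisel, plane or glue bottle is moved or lifted by more than 20 mm (distance of any of chisel_center, finger_plane_center, glue_bottle_center from where it was at the start of the episode above 0.02 m).
It also fails if it takes over 38 s, if anything falls off the work surface, if the arm or the gripper's body presses on something with over 40 N, if the wrist force passes 120 N, or if a joint passes its speed limit or range.

### The arm

A 7-joint arm with a two-finger parallel gripper is mounted at the origin on the work surface. World frame = base frame: x ahead of the robot, y to its left, z up, the work surface at z = 0. Lengths are in m, angles in rad, forces in N, time in s.
With the tool pointing down it reaches from about 0.375 to 0.925 m from the base axis. Payload 3.1 kg.
Tool frame: the origin (TCP) lies on the mounting face of the last link; the fingertips stand 173 mm ahead of it and the grasp point (between the pads) lies 155 mm ahead of it (robot.grip_point_offset is the distance from the TCP to the grasp point, in m); z points along the fingers, y is the line along which they close (so a half turn about z gives the same grasp; the last joint's range is limited). The gripper opens to 85 mm and grips with 20 to 120 N. Pads are 22 mm wide; open, the fingers measure 114 mm over their backs; the gripper's body (76 mm by 85 mm) begins 54 mm behind the grasp point. The pads swing forward as they close: fully open they stand 13 mm farther back than shut.
Start: joints at [1.222, 0.383, 0.044, 1.598, -0.018, 1.161, -0.05], TCP at [0.161, -0.63, 0.405] pointing down, gripper open.
Joint ranges: [-2.61, 2.61], [-0.41, 2.15], [-1.48, 1.57], [0, 2.5], [-1.57, 4.71], [0.05, 1.97], [-2.85, 2.85]. Speed limits (rad/s): [2.79, 2.79, 3.14, 3.14, 3.14, 3.14, 3.14].

### API

Orientations are given as a 3x3 rotation matrix whose columns are the frame's x, y, z axes.
In Python, from bench import robot, read_camera, camera_info, silhouettes, mark_of gives the robot as it stands.
- The arm moves only by the tool send_rows, never from a script. Its argument "commands" is a list of rows, each a list of 3 entries, a list of its own where there are three numbers: the shift along the tool's x, y, z in cm, then the turn, a rotation vector about the tool's x, y, z in degrees, then the closure, from 0 (fully open) to 1 (shut). In form: [[[dx, dy, dz], [wx, wy, wz], hand], ...]. A call has 1 to 8 rows; each row shifts and turns the commanded pose from where the row before left it, along the tool's axes as they then stand; what a row does not reach is not made up. A row lasts 1/8 s, in which the tool goes at most 62.5 mm and 10.7 degrees, less where a joint would pass 70% of its speed; a pose out of reach is approached as far as the arm can. A call is refused whole if a number of a shift passes 6.25 or a number of a turn 10.7, either way. A call with a gripper value outside its range is refused whole. The fingers move at their own pace and stop on an object; "newtons" is the grip in N (left out, the last holds). Time passes only in rows, so rows that do not move let the fingers close. It gives the time, the measured TCP pose, the force, the opening and the grip force at its end, in the units of the state.
- robot.get_state(): the state, without advancing time (a new reading comes with each control period).
- read_camera(name): name is "side" or "top"; returns the picture (400x640x3 uint8, red, green, blue); there is no depth.
- camera_info(name): a dict with "mtx" (3x3 intrinsics, pixels), "R" (3x3) and "t" (3): a world point X has camera coordinates R X + t. Camera axes: x right, y down, z forward; pixel columns grow to the right and rows downward; lengths in m; the calibration is good to about 2 mm. A picture is of the moment at which its call begins. camera_info takes no time and is no camera call.
- robot.finish_job(): hands the job in; it is judged then, once.
Trained networks look in the newest picture that a camera, given by its name, has taken for a name from the list of things; names that differ only in an ending like _2 or _b are one class to them, and where a whole thing is asked for, a point or a joint stands for the part that bears it (a point fixed in the world has none). Each returns a list of dicts, best first, with "confidence" (0 to 1); they miss things now and then, are a little off and sometimes report something else, mostly with a low value. They report only what shows in the picture. A call takes as long as a camera call.
- silhouettes(name, camera): "mask" (400x640 bool, what is visible of it) and "uv" ([column, row] in pixels, amid what is visible of it).
- mark_of(name, camera): "uv" ([column, row] in pixels: a listed point, or the origin of a listed thing).
The state is a dict: "clock": time; "q": joint angles; "dq": joint speeds; "joint_efforts": joint torques, N m; "tcp_pos": TCP position; "tool_rot": TCP orientation; "contact_force": force on the tool from outside, world axes, zero at the start; "moment": the same for the moment, N m; "opening": finger opening in m; "finger_force": force on a finger pad.
Only numpy, scipy, OpenCV 4.12 (cv2) and the standard library are available. Lean on these libraries where they do the work, as an engineer would, in place of code of your own. Each camera call takes 0.05 s, during which the arm holds its last target. There are 200 camera calls.

## Working session

There is one attempt and no reset: what is moved stays moved. The work goes in short steps, Python scripts to look and compute and a tool call to move; the robot and the scene stay as the last step left them, time stands still between calls to the robot, and variables do not carry over. Pictures are saved under pics/ and viewed, at most 10 in all, crops included, and the job is handed in when it is done.

Besides the shell and the picture viewer there is one more tool, called as a command line: name --argument value ..., lists and objects as JSON in quotes. send_rows: Moves the arm, as the interface text tells. Its arguments: {"type":"object","properties":{"commands":{"type":"array"},"newtons":{"type":"number"}},"required":["commands"]}

```bash
mkdir -p pics
cat > h.py <<'E'
import numpy as np, cv2
from bench import robot, read_camera, camera_info, silhouettes, mark_of
def save(c,n): 
    im=read_camera(c); cv2.imwrite(f'pics/{n}.png',im[:,:,::-1]); return im
def atz(c,uv,z):
    i=camera_info(c);M,R,t=[np.array(i[k],float) for k in('mtx','R','t')]
    d=R.T@np.linalg.solve(M,[uv[0],uv[1],1]);o=-R.T@t
    return o+d*(z-o[2])/d[2]
E
python3 - <<'E'
from h import *
np.set_printoptions(precision=4,suppress=True)
a=save('side','s0');b=save('top','t0')
cv2.imwrite('pics/both.png',cv2.resize(np.vstack([a,b]),(480,600))[:,:,::-1])
Z=dict(plunger_a_top=.113,plunger_b_top=.113,pin_a_top=.075,pin_b_top=.075,pump_a=.018,glue_bottle_center=.068)
for c in('side','top'):
  for n,z in Z.items():
    for r in mark_of(n,c)[:3]: print(c,n,r['confidence'],np.array(r['uv']),atz(c,r['uv'],z))
s=robot.get_state();print(s['clock'],s['tcp_pos'],s['tool_rot'],s['opening'])
for c in('side','top'):
  i=camera_info(c);print(c,-np.array(i['R']).T@np.array(i['t']))
E
```

```text
side plunger_a_top 0.8 [310.6 276.2] [0.4988 0.2076 0.113 ]
side plunger_b_top 0.6 [371.9 168.9] [ 0.4934 -0.0657  0.113 ]
side plunger_b_top 0.51 [373.2 138.6] [ 0.5234 -0.156   0.113 ]
side pin_a_top 0.43 [280.8 273.6] [0.5584 0.2069 0.075 ]
side pin_b_top 0.54 [354.2 144.7] [ 0.5681 -0.1606  0.075 ]
side pin_b_top 0.17 [349.3 232. ] [0.4837 0.0743 0.075 ]
side pump_a 0.82 [314.2 299.5] [0.4972 0.2019 0.018 ]
side pump_a 0.8 [371.9 167.3] [ 0.5196 -0.164   0.018 ]
side glue_bottle_center 0.95 [259.8 229.9] [0.6442 0.1381 0.068 ]
top plunger_a_top 0.61 [199.2 238.8] [0.4988 0.2033 0.113 ]
top plunger_b_top 0.92 [414.5 230.5] [ 0.5132 -0.1639  0.113 ]
top plunger_b_top 0.67 [303.2 203.5] [0.5601 0.0273 0.113 ]
top pin_a_top 0.49 [205.4 209.8] [0.5556 0.2043 0.075 ]
top pin_b_top 0.55 [401.2 202.5] [ 0.5696 -0.1508  0.075 ]
top pump_a 0.8 [208.3 245. ] [0.4976 0.2095 0.018 ]
top pump_a 0.62 [405.3 232.4] [ 0.522  -0.1685  0.018 ]
top glue_bottle_center 0.64 [239.8 164.7] [0.6421 0.1462 0.068 ]
top glue_bottle_center 0.25 [400.9 201.8] [ 0.5723 -0.1518  0.068 ]
0.7 [ 0.1613 -0.6297  0.4047] [[ 0.9687  0.2482  0.    ]
 [ 0.2482 -0.9687 -0.0001]
 [ 0.      0.0001 -1.    ]] 0.08573417361437391
side [0.3537 0.4681 0.6573]
top [0.4143 0.0143 0.8616]
```

View pics/t0.png

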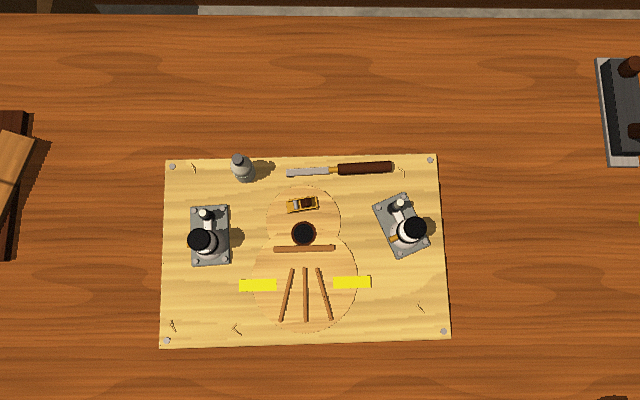

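View pics/s0.png

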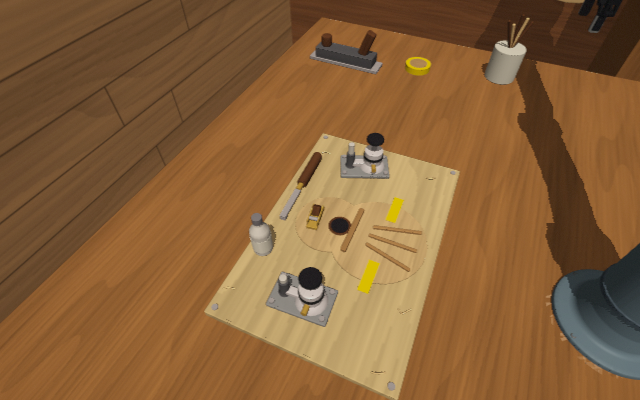

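The top view shows the left pump's knob at about (202,240) and the right pump's at about (411,230). In the side view the knobs are at (311,278) and (375,139), with the pins to their left. I'll zoom in to tell which pin has sunk.

Run:
```python
import cv2,numpy as np
s=cv2.imread('pics/s0.png');t=cv2.imread('pics/t0.png')
f=lambda i,u,v:cv2.resize(i[v-30:v+30,u-40:u+40],(400,300),interpolation=cv2.INTER_CUBIC)
cv2.imwrite('pics/z0.png',np.vstack([np.hstack([f(s,300,285),f(s,365,150)]),np.hstack([f(t,208,232),f(t,404,226)])]))
```

```text
(no output)
```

View pics/z0.png

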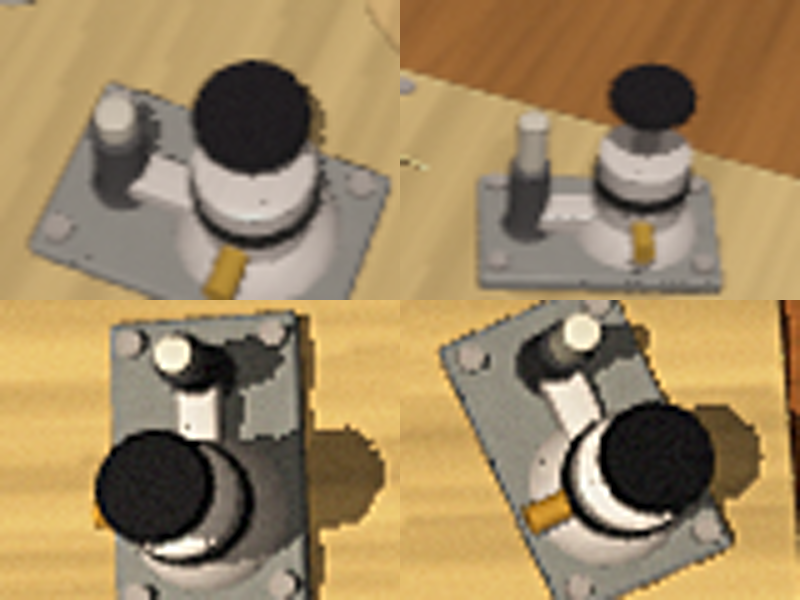

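The left pump (knob at about (310,278) in the side view) has the short, sunk pin, so it is pump A. The right pump's pin stands tall. Knob A is near (0.498, 0.206), and its pin lies ahead of it in +x. I'll go around with the fingers shut.

send_rows --commands '[[[4.7,-3.7,0],[0,0,0],1],[[4.7,-3.7,0],[0,0,0],1],[[4.7,-3.7,0],[0,0,0],1],[[4.7,-3.7,0],[0,0,0],1],[[4.7,-3.7,0],[0,0,0],1],[[4.7,-3.7,0],[0,0,0],1],[[4.7,-3.7,0],[0,0,0],1],[[4.7,-3.7,0],[0,0,0],1]]'

```text
clock: 1.7
tcp_pos: [0.453, -0.248, 0.4052]
tool_rot: [[0.969, 0.248, 0.001], [0.248, -0.969, -0.001], [0.001, 0.001, -1.0]]
contact_force: [0.2, 0.0, 0.2]
opening: -0.0002
finger_force: 0.0
```

send_rows --commands '[[[2,-5.4,0],[0,0,0],1],[[2,-5.4,0],[0,0,0],1],[[2,-5.4,0],[0,0,0],1],[[2,-5.4,0],[0,0,0],1],[[2,-5.4,0],[0,0,0],1],[[2,-5.4,0],[0,0,0],1],[[2,-5.4,0],[0,0,0],1],[[0,0,0],[0,0,0],1]]'

```text
clock: 2.7
tcp_pos: [0.4929, 0.1576, 0.4056]
tool_rot: [[0.966, 0.259, 0.001], [0.259, -0.966, 0.004], [0.002, -0.004, -1.0]]
contact_force: [-0.4, -0.1, 0.2]
opening: -0.0
finger_force: 0.0
```

send_rows --commands '[[[1.6,-4.5,0],[0,0,0],1],[[0,0,5],[0,0,0],1],[[0,0,5],[0,0,0],1],[[0,0,0],[0,0,0],1],[[0,0,0],[0,0,0],1]]'

```text
clock: 3.32
tcp_pos: [0.4991, 0.1986, 0.3062]
tool_rot: [[0.969, 0.247, 0.002], [0.247, -0.969, 0.001], [0.002, -0.0, -1.0]]
contact_force: [0.2, 0.2, 1.0]
opening: -0.0001
finger_force: 0.0
```

Run:
```python
from h import *
a=save('side','s1');b=save('top','t1')
f=lambda i,u,v:cv2.resize(i[v-45:v+45,u-40:u+40],(400,450),interpolation=cv2.INTER_CUBIC)
cv2.imwrite('pics/z1.png',np.hstack([f(a,300,270),f(b,200,232)])[:,:,::-1])
s=robot.get_state();print(s['clock'],s['tcp_pos'],s['tool_rot'][:,0],s['contact_force'])
for c in('side','top'):
  for r in mark_of('plunger_a_top',c)[:2]: print(c,r['confidence'],r['uv'],atz(c,r['uv'],.113))
```

```text
3.425 [0.49955099 0.19916608 0.30738461] [0.96888104 0.2474757  0.00503187] [0.92293911 0.69153358 0.81561942]
side 0.54 [312.0, 276.4] [0.49658777 0.20697333 0.113     ]
side 0.43 [311.7, 303.1] [0.47678411 0.24842471 0.113     ]
top 0.63 [196.0, 238.5] [0.49928868 0.20875525 0.113     ]
top 0.17 [305.3, 250.3] [0.47925453 0.02334711 0.113     ]
```

View pics/z1.png

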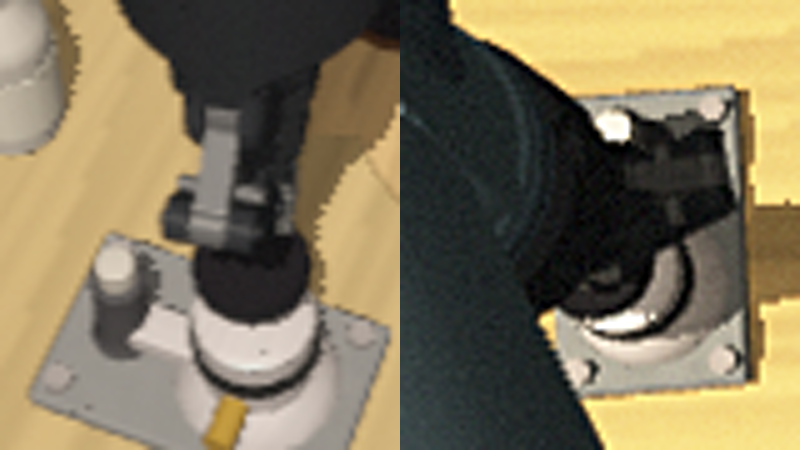

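The fingers are about 20 mm above the knob and clear of the pin. I'll centre them, then make a gentle test press.

send_rows --commands '[[[-0.2,-0.7,0],[0,0,0],1],[[0,0,1.7],[0,0,0],1],[[0,0,1.0],[0,0,0],1],[[0,0,0.7],[0,0,0],1],[[0,0,0],[0,0,0],1],[[0,0,0],[0,0,0],1]]'

```text
clock: 4.28
tcp_pos: [0.4947, 0.2059, 0.271]
tool_rot: [[0.969, 0.249, -0.0], [0.249, -0.969, 0.001], [0.0, -0.001, -1.0]]
contact_force: [-1.8, 1.0, 6.8]
opening: -0.0004
finger_force: 3.5
```

send_rows --commands '[[[0,0,0.5],[0,0,0],1],[[0,0,0.4],[0,0,0],1],[[0,0,0],[0,0,0],1]]'

```text
clock: 4.65
tcp_pos: [0.4948, 0.2063, 0.2644]
tool_rot: [[0.969, 0.249, -0.0], [0.249, -0.969, -0.001], [-0.001, 0.001, -1.0]]
contact_force: [-5.8, -1.6, 21.0]
opening: 0.0002
finger_force: 10.5
```

At 21 N the plunger is at its bottom stop. Now full strokes.

send_rows --commands '[[[0,0,-2.8],[0,0,0],1],[[0,0,0],[0,0,0],1],[[0,0,0],[0,0,0],1],[[0,0,0],[0,0,0],1],[[0,0,1.4],[0,0,0],1],[[0,0,1.4],[0,0,0],1],[[0,0,0],[0,0,0],1],[[0,0,0],[0,0,0],1]]'

```text
clock: 5.65
tcp_pos: [0.495, 0.2057, 0.2644]
tool_rot: [[0.969, 0.248, -0.0], [0.248, -0.969, -0.003], [-0.001, 0.003, -1.0]]
contact_force: [-6.7, -4.7, 22.7]
opening: -0.0002
finger_force: 11.7
```

send_rows --commands '[[[0,0,-2.8],[0,0,0],1],[[0,0,0],[0,0,0],1],[[0,0,0],[0,0,0],1],[[0,0,0],[0,0,0],1]]'

```text
clock: 6.15
tcp_pos: [0.4938, 0.2047, 0.288]
tool_rot: [[0.969, 0.248, -0.003], [0.248, -0.969, -0.001], [-0.003, 0.0, -1.0]]
contact_force: [-0.2, -0.2, -0.4]
opening: 0.0001
finger_force: 0.0
```

send_rows --commands '[[[0,0,1.4],[0,0,0],1],[[0,0,1.4],[0,0,0],1],[[0,0,0],[0,0,0],1],[[0,0,0],[0,0,0],1]]'

```text
clock: 6.65
tcp_pos: [0.4949, 0.2058, 0.2643]
tool_rot: [[0.969, 0.248, 0.0], [0.248, -0.969, -0.002], [-0.001, 0.002, -1.0]]
contact_force: [-6.2, -3.6, 23.3]
opening: 0.0004
finger_force: 11.7
```

send_rows --commands '[[[0,0,-2.8],[0,0,0],1],[[0,0,0],[0,0,0],1],[[0,0,0],[0,0,0],1],[[0,0,0],[0,0,0],1],[[0,0,1.4],[0,0,0],1],[[0,0,1.4],[0,0,0],1],[[0,0,0],[0,0,0],1],[[0,0,0],[0,0,0],1]]'

```text
clock: 7.65
tcp_pos: [0.4949, 0.2058, 0.2643]
tool_rot: [[0.969, 0.248, 0.0], [0.248, -0.969, -0.002], [-0.001, 0.002, -1.0]]
contact_force: [-7.1, -3.9, 23.7]
opening: -0.0
finger_force: 11.7
```

send_rows --commands '[[[0,0,-2.8],[0,0,0],1],[[0,0,0],[0,0,0],1],[[0,0,0],[0,0,0],1],[[0,0,0],[0,0,0],1],[[0,0,1.4],[0,0,0],1],[[0,0,1.4],[0,0,0],1],[[0,0,0],[0,0,0],1],[[0,0,0],[0,0,0],1]]'

```text
clock: 8.65
tcp_pos: [0.495, 0.2058, 0.2643]
tool_rot: [[0.969, 0.248, 0.0], [0.248, -0.969, -0.002], [-0.001, 0.002, -1.0]]
contact_force: [-6.1, -3.2, 23.2]
opening: -0.0001
finger_force: 11.6
```

send_rows --commands '[[[0,0,-2.8],[0,0,0],1],[[0,0,0],[0,0,0],1],[[0,0,0],[0,0,0],1],[[0,0,0],[0,0,0],1],[[0,0,1.4],[0,0,0],1],[[0,0,1.4],[0,0,0],1],[[0,0,0],[0,0,0],1],[[0,0,0],[0,0,0],1]]'

```text
clock: 9.65
tcp_pos: [0.495, 0.2058, 0.2643]
tool_rot: [[0.969, 0.248, 0.0], [0.248, -0.969, -0.002], [-0.001, 0.002, -1.0]]
contact_force: [-6.7, -4.1, 23.4]
opening: 0.0001
finger_force: 11.6
```

send_rows --commands '[[[0,0,-2.8],[0,0,0],1],[[0,0,0],[0,0,0],1],[[0,0,0],[0,0,0],1],[[0,0,0],[0,0,0],1],[[0,0,1.4],[0,0,0],1],[[0,0,1.4],[0,0,0],1],[[0,0,0],[0,0,0],1],[[0,0,0],[0,0,0],1]]'

```text
clock: 10.65
tcp_pos: [0.4949, 0.2058, 0.2643]
tool_rot: [[0.969, 0.248, 0.0], [0.248, -0.969, -0.002], [-0.001, 0.002, -1.0]]
contact_force: [-6.1, -3.5, 23.2]
opening: 0.0
finger_force: 11.6
```

send_rows --commands '[[[0,0,-3],[0,0,0],1],[[0,0,-4],[0,0,0],1],[[0,0,-5],[0,0,0],1],[[-4,4,0],[0,0,0],1],[[-3,5,0],[0,0,0],1],[[-2,5,0],[0,0,0],1],[[0,0,0],[0,0,0],1]]'

```text
clock: 11.52
tcp_pos: [0.4411, 0.0421, 0.3799]
tool_rot: [[0.971, 0.239, -0.003], [0.239, -0.971, -0.003], [-0.003, 0.002, -1.0]]
contact_force: [0.5, -0.0, -0.4]
opening: -0.0001
finger_force: 0.0
```

Run:
```python
from h import *
a=save('side','s2');b=save('top','t2')
f=lambda i,u,v:cv2.resize(i[v-30:v+30,u-40:u+40],(400,300),interpolation=cv2.INTER_CUBIC)
z=np.vstack([np.hstack([f(a,300,285),f(a,365,150)]),np.hstack([f(b,208,232),cv2.resize(b,(400,300))])])
cv2.imwrite('pics/z2.png',z[:,:,::-1])
s=robot.get_state();print(s['clock'],s['tcp_pos'],s['contact_force'])
```

```text
11.625 [0.44188633 0.04673125 0.38073231] [-0.36205842  1.01841922 -0.94896464]
```

View pics/z2.png

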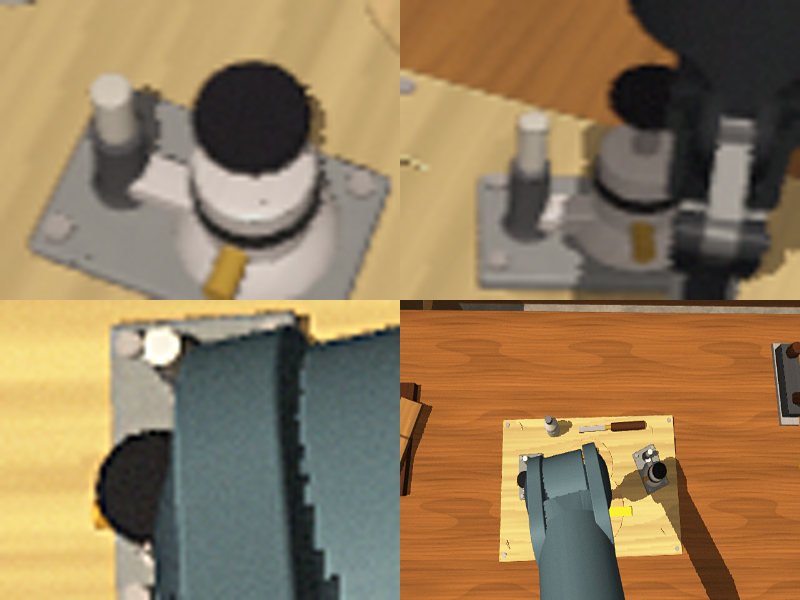

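The pin is clearly higher now. I'll check its height by projection.

Run:
```python
from h import *
i=camera_info('side');P=lambda X:cv2.projectPoints(np.array([X],float),cv2.Rodrigues(np.array(i['R'],float))[0],np.array(i['t'],float),np.array(i['mtx'],float),None)[0].ravel().round(1)
for y in(.204,.208,.212):
  print(y,[(z,P([.55,y,z])) for z in(.068,.070,.078,.086,.090,.094)])
for n in('s0','s2'):
  g=cv2.imread(f'pics/{n}.png')[:,:,1]; print(n,g[262:302,282:285].mean(1).astype(int))
```

```text
0.204 [(0.068, array([286.1, 276. ])), (0.07, array([286.1, 275.5])), (0.078, array([285.7, 273.2])), (0.086, array([285.3, 270.9])), (0.09, array([285.2, 269.7])), (0.094, array([285. , 268.6]))]
0.208 [(0.068, array([285. , 277.9])), (0.07, array([285. , 277.3])), (0.078, array([284.6, 275.1])), (0.086, array([284.2, 272.8])), (0.09, array([284. , 271.6])), (0.094, array([283.8, 270.4]))]
0.212 [(0.068, array([283.9, 279.7])), (0.07, array([283.8, 279.2])), (0.078, array([283.5, 277. ])), (0.086, array([283.1, 274.7])), (0.09, array([282.9, 273.5])), (0.094, array([282.7, 272.3]))]
s0 [160 161 162 163 164 162 162 161 160 138 128 150 167 185 187 188 190 192
 193 143 144 125  82  76  57  58  58  58  60  60  61  61  64  69  81 129
 136 136 135 135]
s2 [166 167 168 169 169 169 169 168 188 193 195 196 197 193 160 148 148 148
 149 149 148 129  86  79  61  60  60  62  62  64  63  65  67  74  85 135
 142 141 140 141]
```

The rod shows about 7.7 px above its sleeve, or roughly 26 mm. It rose about 17 mm, which is less than the ~28 mm that seven strokes would give, so it is at its stop. The knob is back up, and nothing else moved.

```bash
python3 -c "
from h import *
print(robot.finish_job())"
```

```text
the job is handed in; nothing more can be done
None
```

I gave pump A (the left one) seven full strokes; its pin measures fully out in the camera image, the plunger is back up, the arm is clear, and the job is handed in with no verdict returned.

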